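Stow the food boxes and ease the sprung hood shut

TASK

Put the lidded food boxes away: swing the sprung hood of the wooden tray fully open, stack all the boxes that are there in one pile in the middle of the tray, the largest at the bottom and each smaller one centred on and square with the one below. Then take the hood's handle and ease it all the way shut against its spring, never letting it snap or slam, and do not disturb the shaker and jars standing around.

Things in the scene. Friction and masses are not known exactly. Their poses are not given: they have to be found in the camera images.
- keeper: Fixed wooden tray under a hinged aluminium hood. 160 (its x) x 122 (its y) outside; floor 6 above the counter, lips 6 thick round it, their tops 22 above the counter at the y ends, 10 at the other two; inside 148 x 110, less two stops in the hinge-side corners (30 x 22, 22 high, from x = 44 on). 88 of height under the shut hood. Origin: centre of the underside. Its x points level to the hinge side (the robot's right, give or take its yaw), y along the hinge, z up.
- hood (a joint): Hood angle (rad): 0 shut, 1.75 open at its stop. Deep lid 160 x 122 x 75, 0.35 kg. Over-centre spring: below about 1.0 rad it pulls the hood shut, harder the nearer to shut (about 4 N at the handle), and slams it at about 6 rad/s if let go; above about 1.1 rad it holds the hood open at the stop. Moved below 1 rad/s it is quiet.
- hood_handle (a point): Middle of the handle: straight round bar, diameter 10, parallel to the hinge, 96 free between its two arms, 38 off the hood's front wall (33 finger room). In the shut hood's frame it is 198 from the hinge towards the tray's -x and 56 above the hinge (92 above the counter); open (1.75) 221 above the counter and 90 beyond the hinge. The bar may turn between the fingers.
- hood_hinge (a point): Middle of the hinge line, on the axis, which runs along the tray's y: 80 along the tray's +x and 36 above the tray's origin. The hood opens by lifting the handle up and over towards the hinge.
- box_a: Flat lidded food box, white with a grey lid, largest: 84 long x 68 wide x 20 high, the largest of up to four alike but for size; 0.05 to 0.22 kg. Origin: centre of its underside; x along its length, y across its width, z up. May be absent (None). Starts in a row along the counter's front edge at the robot's left; a wall cabinet hangs 520 above the counter, its front about 100 behind the row: lift little and draw back to 0.48 m from the base axis before rising.
- box_b: Flat lidded food box, white with a grey lid, second: 72 long x 56 wide x 20 high, the second of up to four alike but for size; 0.05 to 0.22 kg. Origin: centre of its underside; x along its length, y across its width, z up. May be absent (None). Starts in a row along the counter's front edge at the robot's left; a wall cabinet hangs 520 above the counter, its front about 100 behind the row: lift little and draw back to 0.48 m from the base axis before rising.
- box_c: Flat lidded food box, white with a grey lid, third: 60 long x 44 wide x 20 high, the third of up to four alike but for size; 0.05 to 0.22 kg. Origin: centre of its underside; x along its length, y across its width, z up. May be absent (None). Starts in a row along the counter's front edge at the robot's left; a wall cabinet hangs 520 above the counter, its front about 100 behind the row: lift little and draw back to 0.48 m from the base axis before rising.
- box_d: Flat lidded food box, white with a grey lid, smallest: 48 long x 32 wide x 20 high, the smallest of up to four alike but for size; 0.05 to 0.22 kg. Origin: centre of its underside; x along its length, y across its width, z up. May be absent (None). Starts in a row along the counter's front edge at the robot's left; a wall cabinet hangs 520 above the counter, its front about 100 behind the row: lift little and draw back to 0.48 m from the base axis before rising.
- salt: Bystander: salt shaker 44 x 44 x 90 standing on the counter, origin at the centre of its underside. Leave it.
- honey: Bystander: brown jar with a white lid 49 x 50 x 90 standing on the counter, origin at the centre of its underside. Leave it.
Not all that is in view belongs to the job. What is shaped like the box_d but black or red is not meant.

How it is judged:
On the way, in this order (a step that is already met when the one before it is completed fails the run):
1. the hood is swung open past its over-centre point (beyond 1.4 rad) (value of joint hood above 1.4 rad), for 0.2 s.
2. with the hood still open, all boxes stand in one pile in the tray, largest at the bottom, centred and square (angle between each of box_a, box_b, box_c, box_d's own z axis and vertical below 0.12 rad and horizontal distance between each of box_a, box_b, box_c, box_d and keeper below 0.04 m and z of box_a in the frame of keeper between 0 and 0.073 m and z of box_b in the frame of keeper between 0 and 0.073 m and z of box_c in the frame of keeper between 0 and 0.073 m and z of box_d in the frame of keeper between 0 and 0.073 m and horizontal distance between box_b and box_a below 0.009 m and z of each of box_b, box_c, box_d in the frame of box_a above 0.015 m and angle between the x axis of each of box_b, box_c, box_d and the x axis of box_a, either way round below 0.2 rad and horizontal distance between box_c and box_a below 0.015 m and horizontal distance between box_d and box_a below 0.02 m and horizontal distance between box_c and box_b below 0.009 m and z of each of box_c, box_d in the frame of box_b above 0.015 m and angle between the x axis of each of box_c, box_d and the x axis of box_b, either way round below 0.2 rad and horizontal distance between box_d and box_b below 0.015 m and horizontal distance between box_d and box_c below 0.009 m and z of box_d in the frame of box_c above 0.015 m and angle between the x axis of box_d and the x axis of box_c, either way round below 0.2 rad and linear speed of each of box_a, box_b, box_c, box_d below 0.03 m/s and value of joint hood above 1.2 rad), for 0.3 s.
At the end, for the whole second after the job is handed in: Hood shut (below 0.05 rad), at rest; all boxes present level in one pile within 40 mm of the tray's middle, smaller above larger, centres within 9 mm of the next size (15 or 20 mm if two or three sizes apart), long sides parallel within 0.2 rad (angle between each of box_a, box_b, box_c, box_d's own z axis and vertical below 0.12 rad and horizontal distance between each of box_a, box_b, box_c, box_d and keeper below 0.04 m and z of box_a in the frame of keeper between 0 and 0.073 m and z of box_b in the frame of keeper between 0 and 0.073 m and z of box_c in the frame of keeper between 0 and 0.073 m and z of box_d in the frame of keeper between 0 and 0.073 m and horizontal distance between box_b and box_a below 0.009 m and z of each of box_b, box_c, box_d in the frame of box_a above 0.015 m and angle between the x axis of each of box_b, box_c, box_d and the x axis of box_a, either way round below 0.2 rad and horizontal distance between box_c and box_a below 0.015 m and horizontal distance between box_d and box_a below 0.02 m and horizontal distance between box_c and box_b below 0.009 m and z of each of box_c, box_d in the frame of box_b above 0.015 m and angle between the x axis of each of box_c, box_d and the x axis of box_b, either way round below 0.2 rad and horizontal distance between box_d and box_b below 0.015 m and horizontal distance between box_d and box_c below 0.009 m and z of box_d in the frame of box_c above 0.015 m and angle between the x axis of box_d and the x axis of box_c, either way round below 0.2 rad and linear speed of each of box_a, box_b, box_c, box_d below 0.03 m/s and value of joint hood below 0.05 rad and velocity of joint hood below 0.1 rad/s); the robot touches nothing.
It fails at once if the hood snaps or slams shut (closes faster than 4 rad/s) (velocity of joint hood below -4 rad/s).
It fails at once if the salt is shoved more than 30 mm or knocked over (distance of salt from where it was at the start of the episode above 0.03 m or angle between salt's own z axis and vertical above 0.5 rad).
It fails at once if the honey is shoved more than 30 mm or knocked over (distance of honey from where it was at the start of the episode above 0.03 m or angle between honey's own z axis and vertical above 0.5 rad).
Of box_a, box_b, box_c, box_d only 3 to 4 are there at a start; the rules pass over those that are not, and their reading is None.
At some moment in a run one of box_a may be knocked a few centimetres aside while the robot is not near it.
It also fails if it takes over 210 s, if anything falls off the work surface, if the arm or the gripper's body presses on something with over 40 N, if the wrist force passes 120 N, or if a joint passes its speed limit or range.

ROBOT

A 7-joint arm with a two-finger parallel gripper is mounted at the origin on a cart in front of the work surface, level with it; the furniture and walls round the work are solid. World frame = base frame: x ahead of the robot, y to its left, z up, the work surface at z = 0. Lengths are in m, angles in rad, forces in N, time in s.
With the tool pointing down it reaches from about 0.35 to 0.9 m from the base axis. Payload 8.1 kg.
Tool frame: the origin (TCP) lies between the finger pads; the fingertips stand ahead of it and the grasp point (between the pads) is the TCP (arm.nose_length is the z of the fingertips in the tool frame, in m); z points along the fingers, y is the line along which they close (so a half turn about z gives the same grasp; the last joint's range is limited). The gripper opens to 92 mm and grips with 3 to 60 N. Pads are 19 mm wide; open, the fingers measure 130 mm over their backs; the gripper's body (75 mm by 190 mm) begins 47 mm behind the grasp point.
Start: joints at [-0.907, 0.434, 0.025, 1.573, -0.012, 1.134, -0.075], TCP at [0.434, 0.45, 0.211] pointing down, gripper open.
Joint ranges: [-2.62, 2.62], [-0.44, 2.09], [-1.27, 1.32], [0.08, 2.57], [-1.32, 4.46], [0.12, 2], [-2.74, 2.74]. Speed limits (rad/s): [2.22, 2.22, 3.01, 3.01, 3.14, 3.14, 3.14].

INTERFACE

Orientations are given as a rotation vector (axis times angle).
In Python, from cell import sensors, optics, arm gives the robot as it stands.
- The arm moves only by the tool arm_command, never from a script. Its argument "deltas" is one flat list of numbers, 7 for each row, row after row: the turn, a rotation vector about the world's x, y, z as a fraction of full scale, then the shift along the world's x, y, z as a fraction of full scale, then the finger opening in mm, from 0 to 91.8. In form: [wx, wy, wz, dx, dy, dz, fingers, wx, wy, wz, dx, dy, dz, fingers, ...]. A call has 1 to 20 rows; each row is the pose to reach, as a shift and turn from the pose commanded when the call began; what a row does not reach only later rows make up. Full scale, the value 1, is 1 m for a shift and 90 degrees for a turn. A row lasts 1/10 s, in which the tool goes at most 50 mm and 8.59 degrees, less where a joint would pass 70% of its speed; a pose out of reach is approached as far as the arm can. A call with a number of a shift or a turn outside -1 to 1 is refused whole. A call with a gripper value outside its range is refused whole. The fingers move at their own pace and stop on an object; "force" is the grip in N (left out, the last holds). Time passes only in rows, so rows that repeat a pose let the fingers close. It gives the time, the measured TCP pose, the force, the opening and the grip force at its end, in the units of the state.
- sensors.observe(): the state, without advancing time (a new reading comes with each control period).
- optics.get_image(name): name is "scene" or "top" or "wrist"; returns the picture (480x640x3 uint8, blue, green, red); there is no depth.
- optics.calibration(name): a dict with "camera_matrix" (3x3 intrinsics, pixels), "rvec" (rotation vector, rad) and "tvec" (3), from world to camera coordinates, as OpenCV has them. Camera axes: x right, y down, z forward; pixel columns grow to the right and rows downward; lengths in m; the calibration is good to about 2 mm. A picture is of the moment at which its call begins: read the wrist's pose just before it. calibration takes no time and is no camera call; for the wrist camera it gives the pose at the moment of the call.
- arm.sign_off(): hands the job in; it is judged then, once.
The state is a dict: "clock": time; "joints": joint angles; "dq": joint speeds; "joint_efforts": joint torques, N m; "position": TCP position; "ee_rot": TCP orientation; "force": force on the tool from outside, world axes, zero at the start; "ft_torque": the same for the moment, N m; "width": opening from 0.0 (shut) to 1.0 (fully open); "gripper_force": force on a finger pad.
Only numpy, scipy, OpenCV 4.12 (cv2) and the standard library are available. Lean on these libraries where they do the work, as an engineer would, in place of code of your own. Each camera call takes 0.05 s, during which the arm holds its last target. There are 200 camera calls.

## Working session

There is one attempt and no reset: what is moved stays moved. The work goes in short steps, Python scripts to look and compute and a tool call to move; the robot and the scene stay as the last step left them, time stands still between calls to the robot, and variables do not carry over. Pictures are saved under pics/ and viewed, at most 14 in all, crops included, and the job is handed in when it is done.

Besides the shell and the picture viewer there is one more tool, called after ">>>" in YAML: its name, and indented under it one key for each argument. arm_command: Moves the arm, as the interface text tells. Its arguments: {"type":"object","properties":{"deltas":{"type":"array","items":{"type":"number"}},"force":{"type":"number"}},"required":["deltas"]}

```bash
mkdir -p pics; cat > h.py <<'E'
import numpy as np, cv2
from cell import sensors, optics, arm
def snap(n,f):
    im=optics.get_image(n); cv2.imwrite('pics/'+f,im); return im
def ray(n,pts,z,cal=None):
    c=cal or optics.calibration(n); K=np.array(c['camera_matrix'],float); R=cv2.Rodrigues(np.array(c['rvec'],float))[0]; t=np.array(c['tvec'],float).ravel()
    o=-R.T@t; out=[]
    for p in pts:
        d=R.T@np.linalg.solve(K,[p[0],p[1],1]); out.append(o+d*(z-o[2])/d[2])
    return np.array(out)
def proj(n,P):
    c=optics.calibration(n)
    return cv2.projectPoints(np.array(P,float).reshape(-1,1,3),np.array(c['rvec'],float),np.array(c['tvec'],float),np.array(c['camera_matrix'],float),None)[0].reshape(-1,2)
E
python3 - <<'E'
from h import *
for n in ('scene','top','wrist'): snap(n,n+'0.png')
s=sensors.observe(); print(s); print(arm.nose_length)
for n in ('scene','top'): 
    c=optics.calibration(n); R=cv2.Rodrigues(np.array(c['rvec'],float))[0]; print(n,-R.T@np.array(c['tvec']).ravel(),R[2])
E
```

```text
{'clock': 0.15, 'joints': array([-0.90655549,  0.43505786,  0.02495355,  1.57385871, -0.01159889,
        1.13400978, -0.07507943]), 'dq': array([ 4.52743759e-05, -1.77134539e-05,  5.47172416e-04, -3.36822095e-03,
        9.77846762e-04,  1.60699033e-03,  1.59059077e-03]), 'joint_efforts': array([ 1.77044054e-03, -6.68261862e+01,  9.85939354e-01, -3.14691961e+01,
       -6.04999624e-02,  3.93548235e-02,  4.28961323e-05]), 'position': array([0.43341453, 0.44975434, 0.20993955]), 'ee_rot': array([-1.17516405e+00, -2.91314194e+00,  1.78483913e-03]), 'force': array([-0.42845421,  0.66469303, -0.19948944]), 'ft_torque': array([-0.00190749, -0.00486256, -0.04283275]), 'gripper_force': 0.0, 'width': 1.0015893767787416}
0.019
scene [-0.49146374  0.6091704   0.59708085] [ 0.81849362 -0.43369593 -0.37679707]
top [0.30233917 0.03347398 1.39008191] [ 0.21194543 -0.00856272 -0.97724399]
```

View pics/scene0.png

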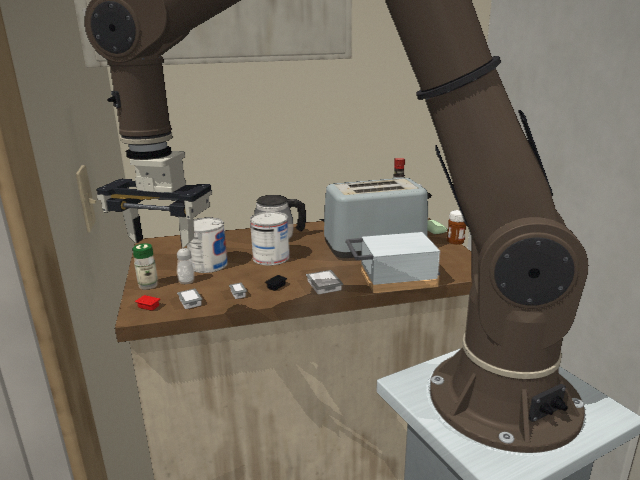

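View pics/top0.png

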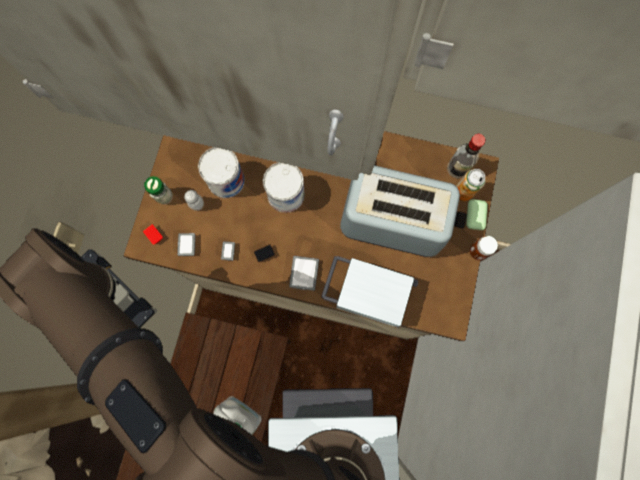

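The scene shows the shut hood near (400,258), with the handle on its left. White boxes are at about (323,281), (238,291) and (190,299), with black (276,283) and red (148,302) decoys. The top view shows the boxes at (305,272), (228,251) and (187,244). The hood is at (375,292), its handle bar at about (330,279).

```bash
python3 - <<'E'
from h import *
im=cv2.imread('pics/top0.png')
cv2.imwrite('pics/c1.png',cv2.resize(im[215:345,120:320],None,fx=4,fy=4,interpolation=cv2.INTER_CUBIC)[:600])
cv2.imwrite('pics/c2.png',cv2.resize(im[225:345,280:440],None,fx=5,fy=5,interpolation=cv2.INTER_CUBIC))
print(ray('top',[(187,244),(228,251),(305,272),(264,253),(153,235)],.02), ray('top',[(343,260),(326,300),(413,275)],.1))
E
```

```text
[[0.59508287 0.37384198 0.02      ]
 [0.57412994 0.26543023 0.02      ]
 [0.51428169 0.0635905  0.02      ]
 [0.56690633 0.17071074 0.02      ]
 [0.62121198 0.46456182 0.02      ]] [[ 0.5300011  -0.03250634  0.1       ]
 [ 0.43211932  0.01175631  0.1       ]
 [ 0.4891922  -0.20349758  0.1       ]]
```

View pics/c1.png

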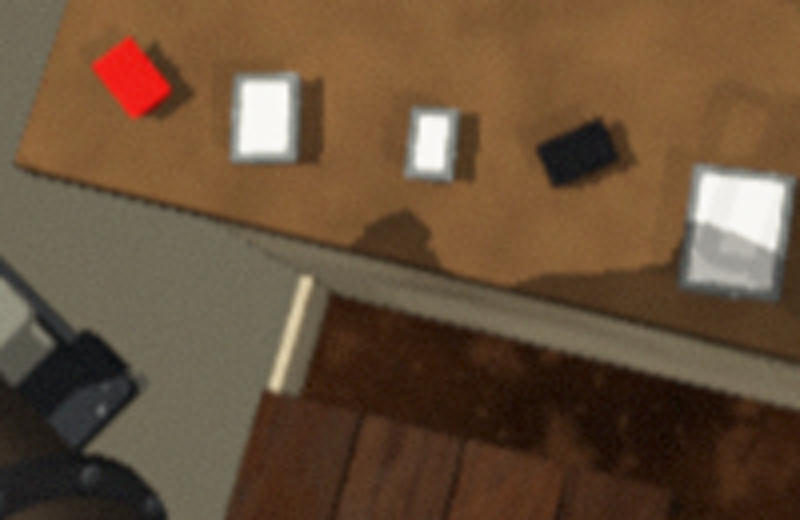

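View pics/c2.png

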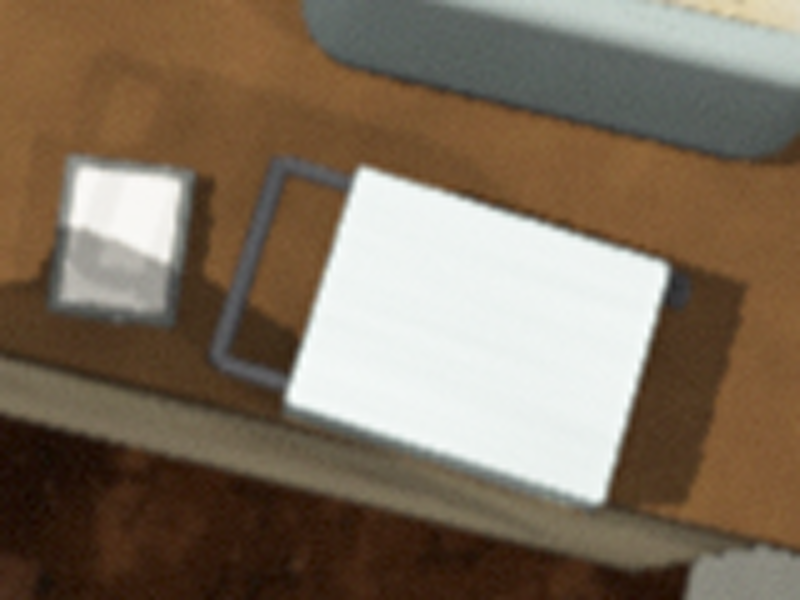

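```bash
python3 - <<'E'
from h import *
def c1(p): return [(120+(x+.5)/4-.5,215+(y+.5)/4-.5) for x,y in p]
def c2(p): return [(280+(x+.5)/5-.5,225+(y+.5)/5-.5) for x,y in p]
def rep(n,px,z):
    P=ray('top',px,z)[:,:2]; c=P.mean(0); e1=(P[1]-P[0]+P[2]-P[3])/2; e2=(P[0]-P[3]+P[1]-P[2])/2
    print(n,c.round(4),'top-edge len',np.linalg.norm(e1).round(4),'ang',np.degrees(np.arctan2(-e1[0],-e1[1])).round(1) if 0 else np.degrees(np.arctan2(e1[1],e1[0])).round(1),'side',np.linalg.norm(e2).round(4),np.degrees(np.arctan2(e2[1],e2[0])).round(1))
rep('A',c2([(68,157),(193,172),(175,325),(50,308)]),.02)
rep('m',c1([(232,72),(299,72),(297,162),(230,162)]),.02)
rep('s',c1([(409,106),(458,108),(453,181),(404,179)]),.02)
rep('hood',c2([(362,165),(670,262),(604,505),(286,405)]),.097)
P=ray('top',c2([(278,165),(218,357)]),.092);print(P,P.mean(0))
print('salt/jars',ray('top',[(194,193),(155,184),(305,272)],.09))
print(cv2.Rodrigues(sensors.observe()['ee_rot'])[0].round(3))
c=optics.calibration('wrist');R=cv2.Rodrigues(np.array(c['rvec'],float))[0];print('wrist cam',-R.T@np.array(c['tvec']).ravel(),R[2],c['camera_matrix'])
E
```

```text
A [0.5127 0.0665] top-edge len 0.0659 ang -98.5 side 0.0806 -7.5
m [0.5956 0.3771] top-edge len 0.0442 ang -91.1 side 0.0607 0.7
s [0.5756 0.2671] top-edge len 0.0323 ang -93.5 side 0.049 -2.9
hood [ 0.4515 -0.1103] top-edge len 0.1596 ang -108.8 side 0.1242 -18.7
[[ 0.53785797 -0.01367504  0.092     ]
 [ 0.44285073  0.01826139  0.092     ]] [0.49035435 0.00229318 0.092     ]
salt/jars [[0.71313918 0.34294963 0.09      ]
 [0.73917136 0.44364358 0.09      ]
 [0.50345316 0.06205179 0.09      ]]
[[-0.72   0.694 -0.001]
 [ 0.694  0.72  -0.001]
 [-0.    -0.001 -1.   ]]
wrist cam [0.37669405 0.50416822 0.38376255] [ 0.21169852 -0.20554206 -0.95547695] [[345.56764111   0.         313.93310141]
 [  0.         345.56764111 233.74852742]
 [  0.           0.           1.        ]]
```

View pics/wrist0.png

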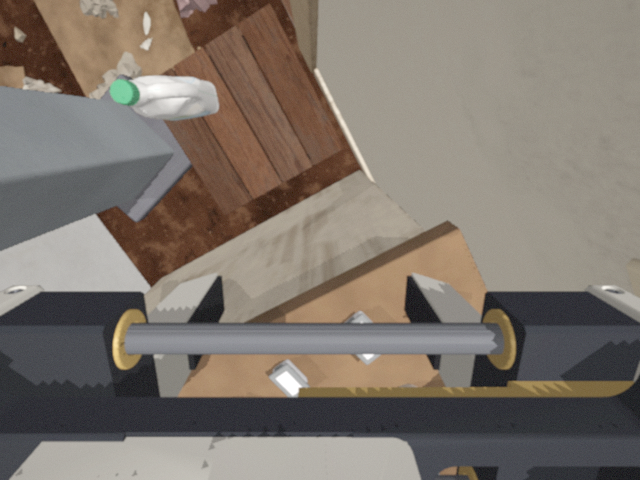

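The wrist view shows the gripper bar across rows 320–400 and two small boxes at (362,335) and (288,377). I take the three boxes to be A (largest), C and D, with B absent. Next I move above the handle.

>>> arm_command:
  deltas: [0,0,0.28,0.056,-0.448,0,30,0,0,0.28,0.056,-0.448,0,30,0,0,0.28,0.056,-0.448,0,30,0,0,0.28,0.056,-0.448,0,30,0,0,0.28,0.056,-0.448,0,30,0,0,0.28,0.056,-0.448,0,30,0,0,0.28,0.056,-0.448,0,30,0,0,0.28,0.056,-0.448,0,30,0,0,0.28,0.056,-0.448,0,30,0,0,0.28,0.056,-0.448,0,30,0,0,0.28,0.056,-0.448,0,30,0,0,0.28,0.056,-0.448,0,30,0,0,0.28,0.056,-0.448,0,30]
  force: 30

```text
clock: 1.45
position: [0.4895, 0.0038, 0.2104]
ee_rot: [-0.507, -3.1, -0.001]
force: [-0.3, -0.2, 0.0]
width: 0.325
gripper_force: 0.0
```

```bash
python3 - <<'E'
from h import *
im=snap('wrist','w1.png')
s=sensors.observe();print(s['position'],s['joints'].round(2),cv2.Rodrigues(s['ee_rot'])[0].round(3))
print(proj('wrist',[[.5378,-.0137,.092],[.4428,.0183,.092],[.490,.002,.092]]).round())
print(ray('top',[(468,338),(497,160),(480,262),(126,257),(162,137)],0))
E
```

```text
[0.4895384  0.00370713 0.2104416 ] [-0.21  0.21  0.11  1.9  -0.03  1.03  1.16] [[-0.948  0.319 -0.   ]
 [ 0.319  0.948  0.   ]
 [ 0.     0.    -1.   ]]
[[314. 275.]
 [314. 165.]
 [313. 222.]]
[[ 0.33676343 -0.35463697  0.        ]
 [ 0.82124871 -0.47410644  0.        ]
 [ 0.53503677 -0.40250525  0.        ]
 [ 0.56715267  0.53983155  0.        ]
 [ 0.90697033  0.458761    0.        ]]
```

View pics/w1.png

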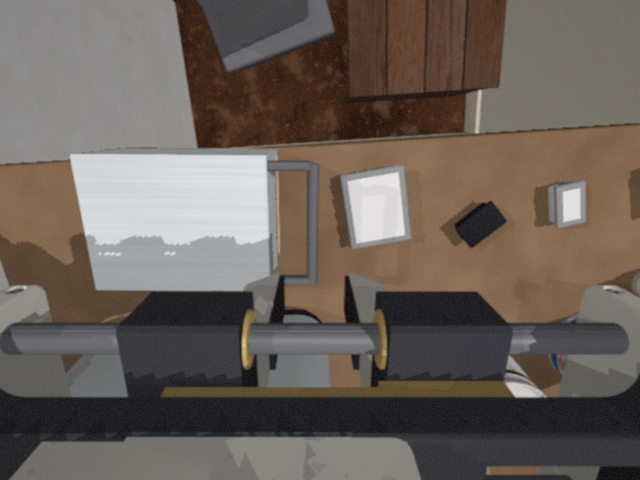

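>>> arm_command:
  deltas: [0,0,0,0,0,-0.04,30,0,0,0,0,0,-0.08,30,0,0,0,0,0,-0.119,30,0,0,0,0,0,-0.119,30,0,0,0,0,0,-0.119,0,0,0,0,0,0,-0.119,0,0,0,0,0,0,-0.119,0,0,0,0,0,0,-0.119,0]
  force: 30

```text
clock: 2.3
position: [0.4906, 0.0022, 0.0929]
ee_rot: [0.511, 3.097, 0.001]
force: [-0.1, 0.3, -0.7]
width: 0.033
gripper_force: 0.0
```

```bash
python3 - <<'E'
import numpy as np
u=np.array([-.3206,-.9472]);a0=np.pi-np.arctan2(56,198);R=.20577
for t in np.arange(0,1.76,.05):
    h=R*np.cos(a0-t);z=R*np.sin(a0-t);d=(h+.198)*u;print(round(t,3),d.round(4),round(z-.056,4))
E
```

```text
0.0 [0. 0.] 0.0
0.05 [-0.001  -0.0029] 0.0098
0.1 [-0.0021 -0.0062] 0.0195
0.15 [-0.0034 -0.01  ] 0.029
0.2 [-0.0048 -0.0143] 0.0382
0.25 [-0.0064 -0.019 ] 0.0472
0.3 [-0.0081 -0.024 ] 0.056
0.35 [-0.01   -0.0296] 0.0645
0.4 [-0.012  -0.0355] 0.0727
0.45 [-0.0141 -0.0417] 0.0806
0.5 [-0.0164 -0.0484] 0.0881
0.55 [-0.0187 -0.0554] 0.0952
0.6 [-0.0212 -0.0627] 0.102
0.65 [-0.0238 -0.0703] 0.1084
0.7 [-0.0265 -0.0783] 0.1144
0.75 [-0.0293 -0.0865] 0.1199
0.8 [-0.0321 -0.0949] 0.1251
0.85 [-0.0351 -0.1036] 0.1297
0.9 [-0.0381 -0.1125] 0.1339
0.95 [-0.0412 -0.1216] 0.1376
1.0 [-0.0443 -0.1308] 0.1409
1.05 [-0.0475 -0.1402] 0.1436
1.1 [-0.0507 -0.1497] 0.1459
1.15 [-0.0539 -0.1594] 0.1476
1.2 [-0.0572 -0.169 ] 0.1488
1.25 [-0.0605 -0.1787] 0.1496
1.3 [-0.0638 -0.1885] 0.1498
1.35 [-0.0671 -0.1982] 0.1495
1.4 [-0.0704 -0.2079] 0.1486
1.45 [-0.0737 -0.2176] 0.1473
1.5 [-0.0769 -0.2272] 0.1455
1.55 [-0.0801 -0.2367] 0.1431
1.6 [-0.0833 -0.246 ] 0.1403
1.65 [-0.0864 -0.2553] 0.137
1.7 [-0.0895 -0.2643] 0.1331
1.75 [-0.0925 -0.2732] 0.1289
```

```bash
python3 - <<'E'
from h import *
a=snap('scene','s2.png');b=snap('top','t2.png')
s=sensors.observe();print(s['position'],s['width'],s['gripper_force'],s['force'])
print(proj('scene',[s['position']]),proj('top',[s['position']]))
A=cv2.resize(a[200:320,300:460],(640,480),interpolation=cv2.INTER_CUBIC);B=cv2.resize(b[230:330,280:413],(640,480),interpolation=cv2.INTER_CUBIC)
cv2.imwrite('pics/ab.png',cv2.resize(np.vstack([A,B]),(480,600)) if 0 else cv2.resize(np.hstack([A,B]),(800,300)))
E
```

```text
[0.490172   0.0021356  0.09239311] 0.0036610111391080853 0.0 [-0.83665591 -0.06104814  0.25205865]
[[351.89578193 249.83457931]] [[329.31561144 276.69931109]]
```

View pics/ab.png

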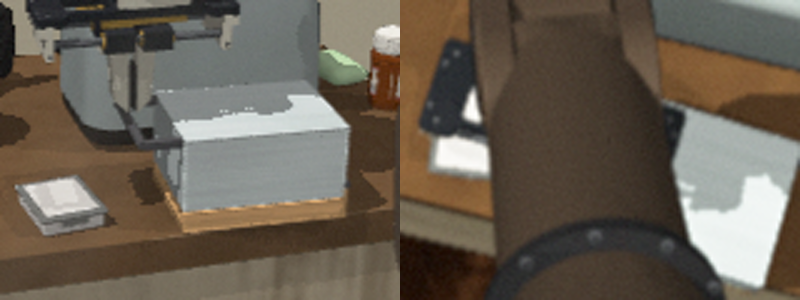

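```bash
python3 - <<'E'
from h import *
a=cv2.imread('pics/s2.png');z=cv2.imread('pics/scene0.png')
f=lambda i:cv2.resize(i[215:275,335:385],(400,480),interpolation=cv2.INTER_CUBIC)
cv2.imwrite('pics/ab2.png',np.hstack([f(z),f(a)]))
p=np.array([.490,.002,.092]);y=np.array([.947,-.322,0])
print(proj('scene',[p-y*.048,p,p+y*.048,p+[0,0,-.019],p-y*.048+[-.011,-.036,0]]))
E
```

```text
[[356.57308078 258.1249392 ]
 [351.98038747 249.99765849]
 [347.69773105 242.41902248]
 [351.92900925 257.19818535]
 [372.19237948 256.56930633]]
```

View pics/ab2.png

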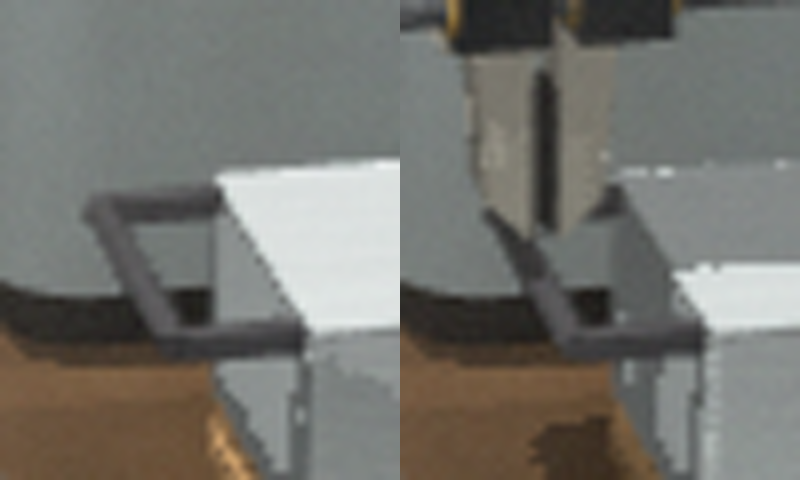

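```bash
python3 - <<'E'
from h import *
s=sensors.observe();R=cv2.Rodrigues(s['ee_rot'])[0];p=s['position']
for x in (0,-.01,.01):
  for z in (-.03,-.01,0,.019,.03): print(x,z,proj('wrist',[p+R@np.array([x,y,z]) for y in (-.015,.015)]).round().tolist())
print(ray('scene',[(353,244)],.092),ray('scene',[(353,244)],.073),ray('scene',[(353,244)],.11))
snap('wrist','w2.png')
E
```

```text
0 -0.03 [[284.0, 304.0], [348.0, 305.0]]
0 -0.01 [[287.0, 286.0], [344.0, 286.0]]
0 0 [[288.0, 278.0], [343.0, 278.0]]
0 0.019 [[290.0, 264.0], [340.0, 264.0]]
0 0.03 [[292.0, 258.0], [339.0, 258.0]]
-0.01 -0.03 [[284.0, 323.0], [347.0, 323.0]]
-0.01 -0.01 [[287.0, 303.0], [344.0, 303.0]]
-0.01 0 [[289.0, 294.0], [342.0, 294.0]]
-0.01 0.019 [[291.0, 280.0], [340.0, 280.0]]
-0.01 0.03 [[292.0, 272.0], [339.0, 272.0]]
0.01 -0.03 [[283.0, 285.0], [349.0, 285.0]]
0.01 -0.01 [[286.0, 268.0], [345.0, 268.0]]
0.01 0 [[288.0, 261.0], [343.0, 261.0]]
0.01 0.019 [[290.0, 249.0], [341.0, 249.0]]
0.01 0.03 [[291.0, 243.0], [339.0, 243.0]]
[[ 0.52018445 -0.01950423  0.092     ]] [[ 0.55824037 -0.04315355  0.073     ]] [[0.48413147 0.00290039 0.11      ]]
```

View pics/w2.png

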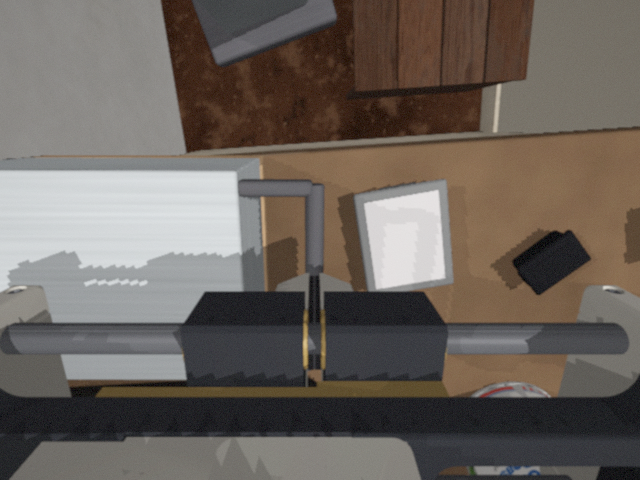

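>>> arm_command:
  deltas: [0,0,0,0,0,0,30,0,0,0,0,0,0,30,0,0,0,0,0,0,30,0,0,0,0,0,0,30,0,0,0,0,0,-0.01,30,0,0,0,0,0,-0.02,30,0,0,0,0,0,-0.034,30,0,0,0,0,0,-0.034,0,0,0,0,0,0,-0.034,0,0,0,0,0,0,-0.034,0,0,0,0,0,0,-0.034,0,0,0,0,0,0,-0.034,0]
  force: 30

```text
clock: 3.65
position: [0.4899, 0.0022, 0.0578]
ee_rot: [0.511, 3.099, 0.0]
force: [0.7, 0.3, -1.7]
width: 0.101
gripper_force: 30.0
```

```bash
python3 - <<'E'
from h import *
a=snap('scene','s3.png');s=sensors.observe();print(s)
print(proj('wrist',[[.4428,.0183,.092],[.4428-.012,.0183-.036,.092]]))
im=snap('wrist','w3.png')
f=lambda i:cv2.resize(i[215:275,335:385],(400,480),interpolation=cv2.INTER_CUBIC)
cv2.imwrite('pics/ab3.png',np.hstack([f(a),cv2.resize(im[150:330,240:390],(400,480))]))
E
```

```text
{'clock': 3.7, 'joints': array([-0.18381125,  0.41425518,  0.09113075,  2.07314253, -0.06030247,
        0.65593333,  1.19128288]), 'dq': array([-8.60036235e-04, -4.24371257e-04, -1.33660022e-04, -7.30203562e-04,
        1.84658480e-03, -1.96664479e-04,  8.87457215e-06]), 'joint_efforts': array([ 2.93995366e-01, -5.55631793e+01,  2.04834312e+00, -2.11098307e+01,
        1.51768620e-01,  3.81020056e-01,  2.54647667e-02]), 'position': array([0.48993245, 0.00222241, 0.05777808]), 'ee_rot': array([5.11183693e-01, 3.09910258e+00, 4.65701328e-04]), 'force': array([-0.3182713 ,  0.91430335, -2.08414834]), 'ft_torque': array([ 0.13774576, -0.1247119 , -0.05998174]), 'gripper_force': 29.9980491399765, 'width': 0.09831510836267926}
[[316.40888453 201.15101559]
 [224.06472418 201.61488122]]
```

View pics/ab3.png

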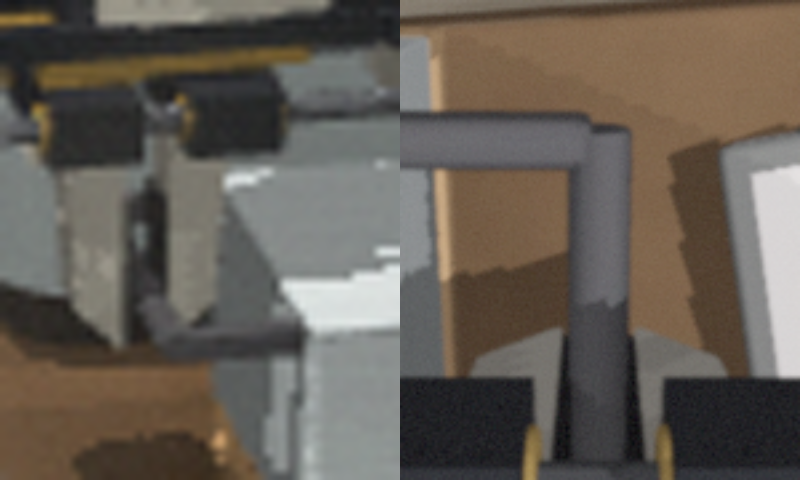

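The bar is gripped: the opening is 9 mm and the pads are around it. The real grasp point sits about 35 mm behind the reported TCP along the tool. Next I swing the hood open along its arc.

>>> arm_command:
  deltas: [0,0,0,-0.001,-0.003,0.01,0,0,0,0,-0.002,-0.006,0.0195,0,0,0,0,-0.0034,-0.01,0.029,0,0,0,0,-0.0048,-0.0143,0.0382,0,0,0,0,-0.0064,-0.019,0.0472,0,0,0,0,-0.0081,-0.024,0.056,0,0,0,0,-0.01,-0.0296,0.0645,0,0,0,0,-0.012,-0.0355,0.0727,0,0,0,0,-0.0141,-0.0417,0.0806,0,0,0,0,-0.0164,-0.0484,0.0881,0,0,0,0,-0.0187,-0.0554,0.0952,0,0,0,0,-0.0212,-0.0627,0.102,0,0,0,0,-0.0238,-0.0703,0.1084,0,0,0,0,-0.0265,-0.0783,0.1144,0,0,0,0,-0.0293,-0.0865,0.1199,0,0,0,0,-0.0321,-0.0949,0.1251,0,0,0,0,-0.0351,-0.1036,0.1297,0,0,0,0,-0.0381,-0.1125,0.1339,0,0,0,0,-0.0412,-0.1216,0.1376,0,0,0,0,-0.0443,-0.1308,0.1409,0]
  force: 40

```text
clock: 5.75
position: [0.445, -0.1287, 0.1999]
ee_rot: [0.511, 3.099, 0.002]
force: [-0.5, 2.6, 0.8]
width: 0.098
gripper_force: 40.0
```

>>> arm_command:
  deltas: [0,0,0,-0.0032,-0.0094,0.0027,0,0,0,0,-0.0064,-0.0189,0.005,0,0,0,0,-0.0096,-0.0286,0.0067,0,0,0,0,-0.0129,-0.0382,0.0079,0,0,0,0,-0.0162,-0.0479,0.0087,0,0,0,0,-0.0195,-0.0577,0.0089,0,0,0,0,-0.0228,-0.0674,0.0086,0,0,0,0,-0.0228,-0.0674,0.0086,0]

```text
clock: 6.55
position: [0.4212, -0.198, 0.2068]
ee_rot: [-0.515, -3.098, 0.001]
force: [-5.5, -0.2, 4.5]
width: 0.094
gripper_force: 40.0
```

>>> arm_command:
  deltas: [0,0,0,0,0,0,50,0,0,0,0,0,0,50,0,0,0,0,0,0,50,0,0,0,0,0,0.03,60,0,0,0,0,0,0.06,80,0,0,0,0,0.06,0.06,80,0,0,0,0,0.12,0.06,90,0,0,0,0,0.18,0.03,90,0,0,0,0.01,0.2,0.0,90,0,0,0,0.01,0.2,0.0,90]

```text
clock: 7.55
position: [0.4322, 0.0088, 0.2054]
ee_rot: [-0.502, -3.1, -0.002]
force: [0.1, -1.5, 0.6]
width: 0.919
gripper_force: 0.0
```

```bash
python3 - <<'E'
from h import *
snap('scene','s4.png');t=snap('top','t4.png')
print(sensors.observe()['position'])
snap('wrist','w4.png')
a=cv2.imread('pics/s4.png');b=cv2.imread('pics/w4.png')
cv2.imwrite('pics/ab4.png',np.hstack([cv2.resize(a[150:330,100:500],(400,180)),cv2.resize(b,(400,300))[:180]]))
cv2.imwrite('pics/ab4.png',np.vstack([cv2.resize(a[150:320,120:480],(800,378)),cv2.resize(np.hstack([b[:330],t[130:460]]),(800,206))]))
E
```

```text
[0.43210883 0.00701271 0.20569809]
```

View pics/ab4.png

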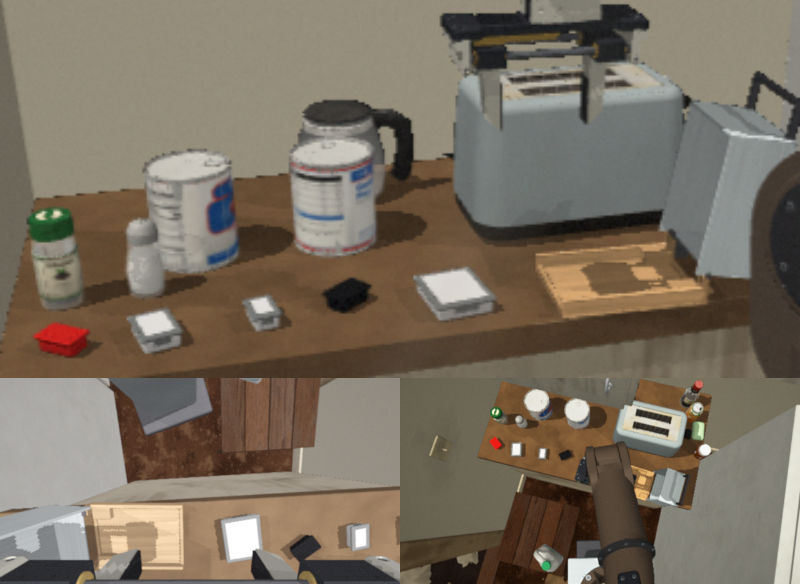

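The hood stands open and the tray is empty: the tray is at composite (620,280), the hood at (720,190), and box A at (455,290). The other boxes and the jars are undisturbed. I go over box A and measure with image code.

>>> arm_command:
  deltas: [0,0,0.124,0.08,0.063,-0.01,91,0,0,0.124,0.08,0.063,-0.01,91,0,0,0.124,0.08,0.063,-0.01,91,0,0,0.124,0.08,0.063,-0.01,91,0,0,0.124,0.08,0.063,-0.01,91]

```text
clock: 8.2
position: [0.5124, 0.0652, 0.1975]
ee_rot: [0.211, 3.134, -0.001]
force: [-0.2, 0.3, -1.3]
width: 0.991
gripper_force: 0.0
```

```bash
cat > det.py <<'E'
from h import *
def lids(im,name='wrist',z=.02,rows=290):
    hsv=cv2.cvtColor(im,cv2.COLOR_BGR2HSV)
    m=((hsv[...,1]<40)&(hsv[...,2]>70)).astype(np.uint8); m[rows:]=0
    m=cv2.morphologyEx(m,cv2.MORPH_OPEN,np.ones((3,3)))
    for c in cv2.findContours(m,cv2.RETR_EXTERNAL,cv2.CHAIN_APPROX_NONE)[0]:
        if cv2.contourArea(c)<150: continue
        W=ray(name,c.reshape(-1,2),z)[:,:2].astype(np.float32)
        (x,y),(w,h),a=cv2.minAreaRect(W)
        if max(w,h)>.11: continue
        b=cv2.boxPoints(((x,y),(w,h),a)); e=[b[1]-b[0],b[2]-b[1]]; l=max(e,key=np.linalg.norm)
        ang=(np.degrees(np.arctan2(l[1],l[0]))+90)%180-90
        print('px',c.reshape(-1,2).mean(0).round(),'c',round(x,4),round(y,4),'LxW',round(max(w,h),4),round(min(w,h),4),'ang',round(ang,1))
if __name__=='__main__':
    import sys
    s=sensors.observe();print(s['position'],s['clock'],s['ee_rot'])
    lids(snap('wrist',sys.argv[1]))
E
python3 det.py w5.png
```

```text
[0.51241727 0.065247   0.19754457] 8.2 [ 2.11160914e-01  3.13416081e+00 -8.18652405e-04]
px [ 40. 287.] c 0.5602 -0.2521 LxW 0.0745 0.0086 ang 82.3
px [430. 283.] c 0.6177 0.1792 LxW 0.0486 0.0161 ang 63.9
px [198. 283.] c 0.5834 -0.0752 LxW 0.0486 0.0161 ang -79.7
px [506. 240.] c 0.5764 0.2616 LxW 0.0493 0.0374 ang -5.3
px [607. 243.] c 0.5951 0.3693 LxW 0.0624 0.0538 ang -0.7
px [316. 207.] c 0.5146 0.0653 LxW 0.0843 0.0679 ang -8.5
px [272.  20.] c 0.3374 0.0522 LxW 0.1082 0.0396 ang 87.9
```

>>> arm_command:
  deltas: [0,0,-0.009,0.002,0,-0.05,91,0,0,-0.009,0.002,0,-0.1,91,0,0,-0.009,0.002,0,-0.15,91,0,0,-0.009,0.002,0,-0.18,91,0,0,-0.009,0.002,0,-0.2,91,0,0,-0.009,0.002,0,-0.208,91,0,0,-0.009,0.002,0,-0.208,91,0,0,-0.009,0.002,0,-0.208,50,0,0,-0.009,0.002,0,-0.208,50,0,0,-0.009,0.002,0,-0.208,50,0,0,-0.009,0.002,0,-0.208,50]
  force: 20

```text
clock: 9.35
position: [0.5152, 0.067, -0.0101]
ee_rot: [0.23, 3.132, 0.001]
force: [-1.0, 0.6, 6.8]
width: 0.739
gripper_force: 20.0
```

>>> arm_command:
  deltas: [0,0,0,0,0,0.02,50,0,0,0,0,0,0.05,50,0,0,-0.06,-0.026,-0.05,0.06,50,0,0,-0.113,-0.04,-0.1,0.06,50,0,0,-0.113,-0.053,-0.148,0.06,50,0,0,-0.113,-0.053,-0.148,0.06,50,0,0,-0.113,-0.053,-0.148,0.06,50,0,0,-0.113,-0.053,-0.148,0.06,50]

```text
clock: 10.15
position: [0.4621, -0.08, 0.0492]
ee_rot: [0.505, 3.1, 0.001]
force: [-0.4, -0.2, -1.4]
width: 0.74
gripper_force: 20.0
```

```bash
python3 - <<'E'
from h import *
s=sensors.observe();print(s['position'],s['width'],s['force'],cv2.Rodrigues(s['ee_rot'])[0][:,1])
im=snap('wrist','w6.png');t=snap('scene','s6.png')
print(proj('wrist',[[.452+a*-.3206+b*.9472,-.110-a*.9472-b*.3206,z] for a,b,z in [(-.08,-.061,.022),(-.08,.061,.022),(.08,-.061,.022)]]))
cv2.imwrite('pics/ab6.png',np.vstack([cv2.resize(im[:340],(600,319)),cv2.resize(t[180:320,280:500],(420,267))[:, :].repeat(1,1) if 0 else cv2.copyMakeBorder(cv2.resize(t[180:320,280:500],(440,280)),0,0,0,160,0)]))
E
```

```text
[ 0.46208174 -0.08003016  0.04916563] 0.7403451556045091 [-0.41944477 -0.17862986 -1.42884416] [3.17587655e-01 9.48228529e-01 8.58776330e-04]
[[399.43614211 160.59537766]
 [385.29539275 344.53558348]
 [118.95303433 159.09378948]]
```

View pics/ab6.png

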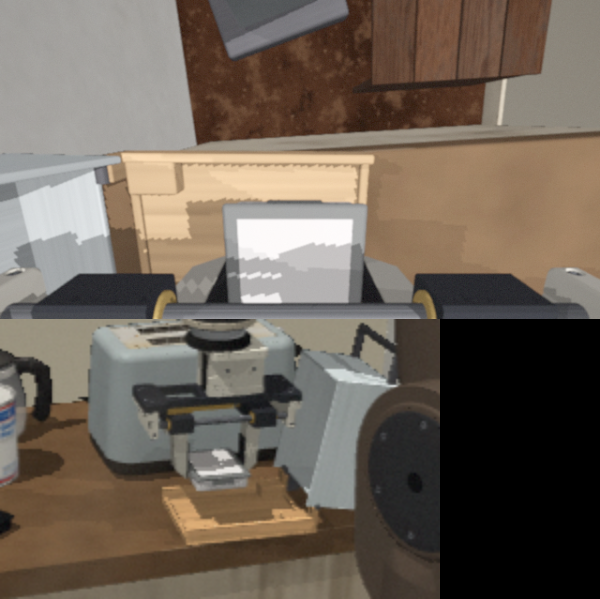

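Box A is held level and square over the tray, with the tray edge at (374,157) matching the prediction. I lower and release it.

>>> arm_command:
  deltas: [0,0,0,0,0,-0.02,50,0,0,0,0,0,-0.035,50,0,0,0,0,0,-0.045,50,0,0,0,0,0,-0.05,50,0,0,0,0,0,-0.053,50,0,0,0,0,0,-0.053,50,0,0,0,0,0,-0.053,78,0,0,0,0,0,-0.053,78,0,0,0,0,0,-0.053,78]

```text
clock: 11.15
position: [0.4619, -0.0812, -0.0036]
ee_rot: [0.506, 3.1, 0.0]
force: [-0.9, 1.2, 0.9]
width: 0.844
gripper_force: 0.0
```

>>> arm_command:
  deltas: [0,0,0,0,0,0.03,78,0,0,0,0,0,0.08,78,0,0,0,0,0,0.13,80,0,0,0,0,0,0.18,80,0,0,0,0,0,0.2,80,0,0,0,0,0,0.2,80]

```text
clock: 11.75
position: [0.4637, -0.0813, 0.1996]
ee_rot: [0.506, 3.094, 0.001]
force: [0.1, 0.0, -0.3]
width: 0.872
gripper_force: 0.0
```

```bash
sed -i 's/lids(snap/lids(z=float(sys.argv[2]) if len(sys.argv)>2 else .02,im=snap/' det.py; python3 det.py w7.png .026
```

```text
[ 0.46370788 -0.0813296   0.19961355] 11.75 [5.05688847e-01 3.09353912e+00 1.39375436e-03]
px [418. 283.] c 0.5814 -0.0023 LxW 0.0467 0.0157 ang 52.0
px [313. 202.] c 0.4591 -0.0815 LxW 0.081 0.0663 ang -18.6
px [293.  24.] c 0.2943 -0.0406 LxW 0.1053 0.0566 ang 89.5
```

>>> arm_command:
  deltas: [0,0,0.05,-0.01,0.05,-0.01,80,0,0,0.1,-0.02,0.1,-0.02,85,0,0,0.15,-0.03,0.15,-0.03,90,0,0,0.2,-0.03,0.2,-0.03,90,0,0,0.21,-0.03,0.25,-0.03,90,0,0,0.21,-0.03,0.3,-0.04,90,0,0,0.21,0,0.34,-0.05,90,0,0,0.21,0.03,0.38,-0.06,90,0,0,0.21,0.06,0.41,-0.07,90,0,0,0.21,0.09,0.44,-0.0765,90,0,0,0.21,0.12,0.4565,-0.0765,90,0,0,0.21,0.134,0.4565,-0.0765,90,0,0,0.21,0.134,0.4565,-0.0765,90,0,0,0.21,0.134,0.4565,-0.0765,90]

```text
clock: 13.2
position: [0.5944, 0.3745, 0.1176]
ee_rot: [0.009, -3.139, 0.003]
force: [-0.5, 0.3, -0.2]
width: 0.979
gripper_force: 0.0
```

```bash
python3 det.py w8.png
```

```text
[0.59437943 0.37452164 0.11757587] 13.2 [ 8.73574095e-03 -3.13883395e+00  2.51814897e-03]
px [429. 284.] c 0.6446 0.4724 LxW 0.0368 0.0121 ang 73.3
px [199. 283.] c 0.6456 0.2753 LxW 0.0377 0.0124 ang -71.1
px [317. 230.] c 0.5964 0.3762 LxW 0.0603 0.0434 ang -0.6
px [182. 207.] c 0.5773 0.2671 LxW 0.0486 0.0336 ang -5.2
px [37. 30.] c 0.4487 0.1785 LxW 0.0481 0.0454 ang 75.5
```

>>> arm_command:
  deltas: [0,0,-0.01,0.001,0.001,-0.04,75,0,0,-0.01,0.001,0.001,-0.08,75,0,0,-0.01,0.001,0.001,-0.11,75,0,0,-0.01,0.001,0.001,-0.125,75,0,0,-0.01,0.001,0.001,-0.1305,75,0,0,-0.01,0.001,0.001,-0.1305,75,0,0,-0.01,0.001,0.001,-0.1305,30,0,0,-0.01,0.001,0.001,-0.1305,30,0,0,-0.01,0.001,0.001,-0.1305,30,0,0,-0.01,0.001,0.001,-0.1305,30,0,0,-0.01,0.001,0.001,-0.1305,30]

```text
clock: 14.35
position: [0.5968, 0.3766, -0.0104]
ee_rot: [0.015, 3.141, 0.001]
force: [0.3, -0.2, 2.4]
width: 0.478
gripper_force: 20.0
```

>>> arm_command:
  deltas: [0,0,0,0,0,0.02,30,0,0,0,-0.02,-0.01,0.04,30,0,0,0,-0.06,-0.035,0.04,30,0,0,-0.05,-0.1,-0.06,0.04,30,0,0,-0.1,-0.14,-0.085,0.05,30,0,0,-0.15,-0.166,-0.11,0.07,30,0,0,-0.2,-0.166,-0.155,0.09,30,0,0,-0.2,-0.166,-0.2,0.09,30,0,0,-0.2,-0.166,-0.245,0.09,30,0,0,-0.2,-0.16,-0.29,0.09,30,0,0,-0.2,-0.15,-0.335,0.09,30,0,0,-0.2,-0.14,-0.38,0.09,30,0,0,-0.2,-0.1365,-0.42,0.09,30,0,0,-0.2,-0.1363,-0.45,0.09,30,0,0,-0.2,-0.1363,-0.4577,0.08,30,0,0,-0.2,-0.1363,-0.4577,0.06,30,0,0,-0.2,-0.1363,-0.4577,0.05,30,0,0,-0.2,-0.1363,-0.4577,0.05,30,0,0,-0.2,-0.1363,-0.4577,0.05,30]

```text
clock: 16.25
position: [0.4603, -0.0806, 0.0391]
ee_rot: [-0.504, -3.1, -0.0]
force: [-0.3, 0.0, -1.1]
width: 0.481
gripper_force: 20.0
```

```bash
python3 - <<'E'
from h import *
from det import lids
s=sensors.observe();print(s['position'],s['width'],s['force'],cv2.Rodrigues(s['ee_rot'])[0][:,1])
im=snap('wrist','w9.png');lids(im,z=.045);
cv2.imwrite('pics/w9c.png',im[100:340,150:480])
E
```

```text
[ 0.46025279 -0.08055761  0.03908766] 0.4814048730378361 [-0.3386632   0.01976246 -1.0873389 ] [3.17044417e-01 9.48410683e-01 1.18770139e-04]
px [314. 254.] c 0.441 -0.075 LxW 0.09 0.049 ang 71.5
px [400. 149.] c 0.4087 -0.0182 LxW 0.0549 0.0072 ang 74.9
px [460. 141.] c 0.4132 0.0066 LxW 0.0402 0.0031 ang 74.9
px [589.  87.] c 0.4064 0.0624 LxW 0.0649 0.0517 ang -3.0
px [293.  20.] c 0.3461 -0.0505 LxW 0.0632 0.0237 ang 71.5
```

View pics/w9c.png

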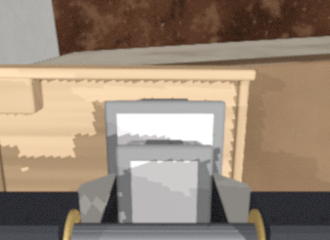

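Box C is held square above A: C's near edge is at about image row 244, A's at row 200, and both are centred on column 314.

```bash
python3 - <<'E'
from h import *
d=np.array([.948,-.319,0])
for c in ([.4602,-.0814],[.4585,-.0808]): print(proj('wrist',[np.r_[c,.026]-d*.042]))
c=np.array([.46025,-.0806])
for e in(0,.004): print(proj('wrist',[np.r_[c,.0695]-d*(.030+e)]))
E
```

```text
[[314.26292912 197.03986158]]
[[314.31856671 193.79110952]]
[[316.03603583 242.7539712 ]]
[[316.07017847 234.04559717]]
```

>>> arm_command:
  deltas: [0,0,0,0.001,-0.0005,-0.01,30,0,0,0,0.001,-0.0005,-0.018,30,0,0,0,0.001,-0.0005,-0.0235,30,0,0,0,0.001,-0.0005,-0.0235,30,0,0,0,0.001,-0.0005,-0.0235,30,0,0,0,0.001,-0.0005,-0.0235,56,0,0,0,0.001,-0.0005,-0.0235,56,0,0,0,0.001,-0.0005,-0.0235,56,0,0,0,0.001,-0.0005,0.02,56,0,0,0,0.001,-0.0005,0.06,56,0,0,0,0.001,-0.0005,0.11,70,0,0,0,0.001,-0.0005,0.16,70,0,0,0,0.001,-0.0005,0.16,70,0,0,0,0.001,-0.0005,0.16,70,0,0,0,0.001,-0.0005,0.16,70]

```text
clock: 17.8
position: [0.4605, -0.0818, 0.1982]
ee_rot: [-0.506, -3.099, 0.0]
force: [0.4, -0.9, -0.5]
width: 0.764
gripper_force: 0.0
```

```bash
python3 det.py w10.png .046; python3 - <<'E'
from h import *
im=cv2.imread('pics/w10.png')
g=cv2.cvtColor(im,cv2.COLOR_BGR2HSV)
print('row scan col314', [(r,int(g[r,314,1]),int(g[r,314,2])) for r in range(140,270,3)])
d=np.array([.948,-.319,0])
print(proj('wrist',[np.r_[.4614,-.0818,.026]-d*.042,np.r_[.4614,-.0818,.046]-d*.03,np.r_[.4614,-.0818,.046]+d*.03,np.r_[.4614,-.0818,.026]+d*.042]))
E
```

```text
[ 0.46045088 -0.08177812  0.19815497] 17.8 [-5.06382569e-01 -3.09894968e+00  1.90914580e-04]
px [407. 283.] c 0.5632 -0.0164 LxW 0.0432 0.0152 ang 52.0
px [315. 207.] c 0.4561 -0.0802 LxW 0.0768 0.0627 ang -18.5
px [294.  26.] c 0.2977 -0.042 LxW 0.0994 0.0573 ang 89.8
row scan col314 [(140, 154, 76), (143, 78, 92), (146, 37, 153), (149, 78, 163), (152, 77, 232), (155, 81, 215), (158, 78, 216), (161, 77, 224), (164, 74, 237), (167, 70, 193), (170, 2, 166), (173, 0, 168), (176, 3, 243), (179, 2, 249), (182, 3, 198), (185, 5, 163), (188, 3, 165), (191, 2, 230), (194, 3, 248), (197, 3, 248), (200, 3, 240), (203, 3, 237), (206, 1, 236), (209, 3, 237), (212, 2, 236), (215, 3, 237), (218, 3, 237), (221, 3, 237), (224, 3, 237), (227, 4, 237), (230, 3, 237), (233, 3, 236), (236, 3, 225), (239, 2, 155), (242, 2, 164), (245, 0, 153), (248, 75, 213), (251, 78, 217), (254, 80, 211), (257, 92, 147), (260, 85, 200), (263, 79, 219), (266, 94, 144), (269, 101, 141)]
[[315.38458377 167.70173639]
 [315.420493   182.90552827]
 [315.29550185 243.22001062]
 [315.22282198 247.94336354]]
```

>>> arm_command:
  deltas: [0,0,0.05,-0.01,0.05,-0.02,70,0,0,0.1,-0.02,0.1,-0.03,70,0,0,0.149,-0.02,0.15,-0.04,70,0,0,0.149,-0.01,0.2,-0.05,70,0,0,0.149,0.01,0.25,-0.06,70,0,0,0.149,0.04,0.29,-0.07,70,0,0,0.149,0.07,0.32,-0.0795,70,0,0,0.149,0.1,0.349,-0.0795,70,0,0,0.149,0.116,0.349,-0.0795,70,0,0,0.149,0.116,0.349,-0.0795,70,0,0,0.149,0.116,0.349,-0.0795,70]

```text
clock: 18.95
position: [0.576, 0.2661, 0.1177]
ee_rot: [-0.142, -3.135, 0.003]
force: [-0.3, -0.6, -0.5]
width: 0.763
gripper_force: 0.0
```

```bash
python3 det.py w11.png
```

```text
[0.57603963 0.26614367 0.11768356] 18.95 [-1.41849592e-01 -3.13533295e+00  2.95723588e-03]
px [407. 283.] c 0.6336 0.34 LxW 0.0361 0.013 ang 68.0
px [221. 283.] c 0.6193 0.1804 LxW 0.0362 0.0131 ang -76.3
px [624. 258.] c 0.6212 0.5116 LxW 0.077 0.0433 ang 10.2
px [315. 229.] c 0.577 0.2654 LxW 0.048 0.0318 ang -4.8
px [200.   8.] c 0.4137 0.2024 LxW 0.0853 0.0132 ang 84.8
px [54. 41.] c 0.42 0.0922 LxW 0.0729 0.059 ang 74.9
```

>>> arm_command:
  deltas: [0,0,0.003,0,-0.001,-0.04,56,0,0,0.003,0,-0.001,-0.08,56,0,0,0.003,0,-0.001,-0.11,56,0,0,0.003,0,-0.001,-0.125,56,0,0,0.003,0,-0.001,-0.1305,56,0,0,0.003,0,-0.001,-0.1305,56,0,0,0.003,0,-0.001,-0.1305,20,0,0,0.003,0,-0.001,-0.1305,20,0,0,0.003,0,-0.001,-0.1305,20,0,0,0.003,0,-0.001,-0.1305,20,0,0,0.003,0,-0.001,-0.1305,20]

```text
clock: 20.1
position: [0.5778, 0.2665, -0.0101]
ee_rot: [0.134, 3.138, 0.001]
force: [-1.0, -1.1, 6.8]
width: 0.347
gripper_force: 20.0
```

>>> arm_command:
  deltas: [0,0,0,0,0,0.02,20,0,0,0,-0.02,-0.01,0.04,20,0,0,0,-0.06,-0.03,0.05,20,0,0,-0.05,-0.1,-0.05,0.06,20,0,0,-0.1,-0.13,-0.08,0.08,20,0,0,-0.152,-0.14,-0.12,0.1,20,0,0,-0.152,-0.14,-0.165,0.11,20,0,0,-0.152,-0.14,-0.21,0.11,20,0,0,-0.152,-0.13,-0.255,0.11,20,0,0,-0.152,-0.12,-0.3,0.11,20,0,0,-0.152,-0.1158,-0.335,0.11,20,0,0,-0.152,-0.1158,-0.3479,0.1,20,0,0,-0.152,-0.1158,-0.3479,0.08,20,0,0,-0.152,-0.1158,-0.3479,0.06,20,0,0,-0.152,-0.1158,-0.3479,0.06,20,0,0,-0.152,-0.1158,-0.3479,0.06,20]

```text
clock: 21.7
position: [0.4611, -0.0811, 0.049]
ee_rot: [-0.505, -3.099, -0.0]
force: [0.1, -0.5, 0.4]
width: 0.348
gripper_force: 20.0
```

>>> arm_command:
  deltas: [0,0,0,0,0,-0.008,20,0,0,0,0,0,-0.0125,20,0,0,0,0,0,-0.0125,20,0,0,0,0,0,-0.0125,20,0,0,0,0,0,-0.0125,44,0,0,0,0,0,-0.0125,44,0,0,0,0,0,-0.0125,44,0,0,0,0,0,0.03,44,0,0,0,0,0,0.08,44,0,0,0,0,0,0.13,60,0,0,0,0,0,0.15,70,0,0,0,0,0,0.15,70,0,0,0,0,0,0.15,70,0,0,0,0,0,0.15,70]

```text
clock: 23.1
position: [0.4605, -0.0817, 0.1978]
ee_rot: [-0.506, -3.098, 0.0]
force: [0.1, 0.1, 0.2]
width: 0.762
gripper_force: 0.0
```

```bash
python3 - <<'E'
from h import *
s=sensors.observe();print(s['position'],s['clock'])
im=snap('wrist','w12.png');snap('scene','s12.png');snap('top','t12.png')
g=cv2.cvtColor(im,cv2.COLOR_BGR2HSV)
print('col314', [(r,int(g[r,314,1]),int(g[r,314,2])) for r in range(160,256,2)])
print('row215', [(r,int(g[215,r,1]),int(g[215,r,2])) for r in range(260,374,2)])
d=np.array([.948,-.319,0]);e=np.array([.319,.948,0]);c=np.array([.4612,-.0817,0])
for L,W,z in((.042,.034,.026),(.03,.022,.046),(.024,.016,.066)): print(proj('wrist',[c+[0,0,z]+q for q in(-d*L,d*L,-e*W,e*W)]).round(1).tolist())
E
```

```text
[ 0.46053136 -0.08165252  0.19777934] 23.1
col314 [(160, 76, 227), (162, 77, 228), (164, 73, 239), (166, 76, 234), (168, 23, 177), (170, 2, 166), (172, 3, 169), (174, 1, 176), (176, 3, 241), (178, 4, 252), (180, 3, 251), (182, 2, 205), (184, 3, 151), (186, 2, 168), (188, 5, 169), (190, 1, 191), (192, 2, 214), (194, 2, 139), (196, 2, 166), (198, 2, 170), (200, 2, 165), (202, 3, 232), (204, 3, 251), (206, 3, 246), (208, 4, 239), (210, 3, 238), (212, 3, 237), (214, 3, 237), (216, 3, 239), (218, 3, 239), (220, 3, 239), (222, 3, 238), (224, 3, 238), (226, 3, 238), (228, 3, 238), (230, 2, 238), (232, 3, 238), (234, 3, 238), (236, 3, 240), (238, 3, 203), (240, 3, 158), (242, 2, 158), (244, 3, 149), (246, 2, 157), (248, 71, 212), (250, 80, 223), (252, 78, 218), (254, 80, 213)]
row215 [(260, 71, 241), (262, 74, 240), (264, 74, 239), (266, 73, 240), (268, 73, 236), (270, 85, 187), (272, 88, 177), (274, 85, 180), (276, 90, 179), (278, 87, 175), (280, 87, 178), (282, 81, 155), (284, 2, 106), (286, 5, 108), (288, 2, 127), (290, 3, 178), (292, 4, 124), (294, 5, 107), (296, 2, 106), (298, 2, 128), (300, 0, 153), (302, 3, 158), (304, 3, 179), (306, 2, 236), (308, 3, 239), (310, 3, 239), (312, 3, 238), (314, 3, 238), (316, 3, 238), (318, 2, 237), (320, 3, 239), (322, 3, 239), (324, 2, 214), (326, 2, 158), (328, 3, 158), (330, 2, 156), (332, 2, 153), (334, 5, 157), (336, 1, 179), (338, 3, 237), (340, 3, 237), (342, 1, 187), (344, 5, 160), (346, 3, 159), (348, 60, 213), (350, 75, 237), (352, 77, 236), (354, 85, 200), (356, 91, 176), (358, 81, 217), (360, 77, 225), (362, 95, 156), (364, 98, 141), (366, 97, 140), (368, 95, 145), (370, 102, 145), (372, 99, 139)]
[[315.2, 167.0], [315.0, 247.3], [281.9, 208.5], [348.3, 208.6]]
[[315.2, 182.2], [315.1, 242.6], [292.4, 213.2], [337.9, 213.2]]
[[315.2, 192.3], [315.1, 243.3], [297.7, 218.3], [332.7, 218.4]]
```

The numeric check puts all three boxes within about 1 mm of each other and square. Next I bring a tilted gripper above the open handle.

>>> arm_command:
  deltas: [0,0,0,0,0,0.05,40,0,0,0,0,0,0.1,26,-0.09,0.03,0,-0.02,-0.04,0.12,26,-0.18,0.06,0,-0.035,-0.08,0.12,26,-0.2631,0.0891,0,-0.05,-0.12,0.12,26,-0.2631,0.0891,0,-0.0605,-0.16,0.12,26,-0.2631,0.0891,0,-0.0605,-0.1792,0.1,26,-0.2631,0.0891,0,-0.0605,-0.1792,0.07,26,-0.2631,0.0891,0,-0.0605,-0.1792,0.06,26,-0.2631,0.0891,0,-0.0605,-0.1792,0.06,26,-0.2631,0.0891,0,-0.0605,-0.1792,0.06,26]

```text
clock: 24.35
position: [0.4015, -0.2606, 0.2596]
ee_rot: [-0.482, -2.961, 0.656]
force: [0.8, 0.5, -0.8]
width: 0.285
gripper_force: 0.0
```

```bash
python3 - <<'E'
from h import *
s=sensors.observe();print(s['position'],s['force'],cv2.Rodrigues(s['ee_rot'])[0][:,2])
w=snap('wrist','w13.png');a=snap('scene','s13.png')
B=np.array([.3974,-.2714,.221]);y=np.array([.947,-.322,0])*.048
for n,im in(('wrist',w),('scene',a)):
    P=proj(n,[B-y,B,B+y]);print(n,P.round(1).tolist())
    for p in P: cv2.circle(im,tuple(int(v) for v in p),2,(0,0,255),-1)
cv2.imwrite('pics/fin.png',np.vstack([cv2.resize(w[60:360,120:520],(640,300)) if 0 else w[60:350],cv2.resize(a[120:270,320:640],(640,300))]))
E
```

```text
[ 0.40149515 -0.26058746  0.25959484] [ 0.75311334  0.48267646 -0.76576675] [-0.13517486 -0.40050105 -0.90627075]
wrist [[325.1, 178.0], [324.2, 251.2], [323.3, 315.8]]
scene [[479.1, 196.7], [470.1, 190.7], [461.8, 185.1]]
```

View pics/fin.png

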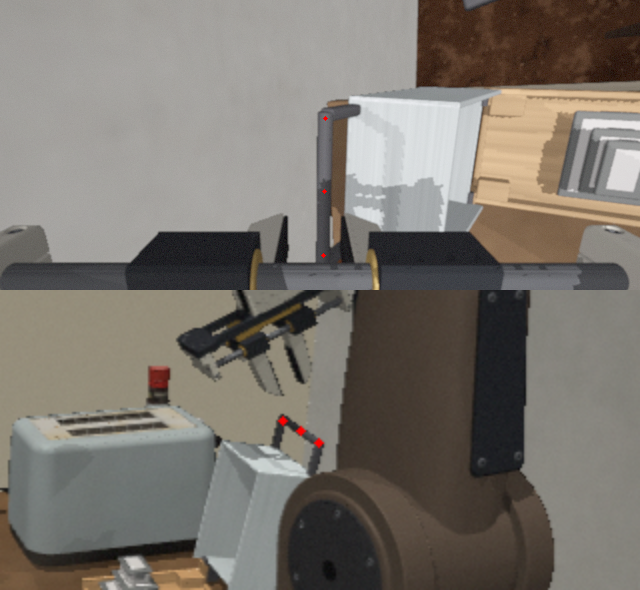

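The predicted bar points (red) lie exactly on the real handle, so the hood is at its 1.75 stop. The pile is intact. I descend along the tool axis and grip.

>>> arm_command:
  deltas: [0,0,0,0,0,-0.015,26,0,0,0,-0.0027,-0.008,-0.033,26,0,0,0,-0.0054,-0.016,-0.051,26,0,0,0,-0.0081,-0.024,-0.0693,26,0,0,0,-0.0081,-0.024,-0.0693,26,0,0,0,-0.0081,-0.024,-0.0693,26,0,0,0,-0.0081,-0.024,-0.0693,0,0,0,0,-0.0081,-0.024,-0.0693,0,0,0,0,-0.0081,-0.024,-0.0693,0,0,0,0,-0.0081,-0.024,-0.0693,0]
  force: 40

```text
clock: 25.45
position: [0.3936, -0.2847, 0.1905]
ee_rot: [-0.484, -2.962, 0.656]
force: [-0.3, 2.4, 6.4]
width: 0.094
gripper_force: 40.0
```

```bash
python3 - <<'E'
import numpy as np
from cell import sensors
s=sensors.observe();print(s['position'],s['width'],s['gripper_force'],s['force'])
u=np.array([-.3206,-.9472,0]);Z=np.array([0,0,1]);a0=np.pi-np.arctan2(56,198);R=.20577
def pose(t,ph):
    return R*np.cos(a0-t)*u+R*np.sin(a0-t)*Z+.034*(-np.cos(ph)*Z+np.sin(ph)*u)
ph0=np.radians(25)
phi=lambda t: ph0*np.clip((t-.95)/.8,0,1)
for ts in (np.arange(1.70,.94,-.05),np.arange(.90,-.01,-.05)):
    t0=ts[0]+.05;p0=pose(t0,phi(t0));out=[]
    for t in ts:
        k=(phi(t0)-phi(t))/(np.pi/2);d=pose(t,phi(t))-p0
        out+=[round(.9472*k,3)+0,round(-.3206*k,3)+0,0]+(d.round(4)+0).tolist()+[0]
    print(len(ts),str(out).replace('np.float64',''))
E
```

```text
[ 0.39362525 -0.28469975  0.19045798] 0.09402077027198148 40.00057339668274 [-0.3403189   2.38773017  6.41905709]
16 [(0.016), (-0.006), 0, 0.0033, 0.0097, 0.0039, 0, (0.033), (-0.011), 0, 0.0066, 0.0195, 0.0074, 0, (0.049), (-0.017), 0, 0.01, 0.0296, 0.0104, 0, (0.066), (-0.022), 0, 0.0135, 0.0398, 0.0129, 0, (0.082), (-0.028), 0, 0.0169, 0.0501, 0.015, 0, (0.099), (-0.033), 0, 0.0205, 0.0605, 0.0165, 0, (0.115), (-0.039), 0, 0.024, 0.071, 0.0176, 0, (0.132), (-0.045), 0, 0.0276, 0.0816, 0.0182, 0, (0.148), (-0.05), 0, 0.0312, 0.0922, 0.0183, 0, (0.164), (-0.056), 0, 0.0348, 0.1028, 0.018, 0, (0.181), (-0.061), 0, 0.0384, 0.1134, 0.0171, 0, (0.197), (-0.067), 0, 0.0419, 0.1239, 0.0158, 0, (0.214), (-0.072), 0, 0.0455, 0.1344, 0.0139, 0, (0.23), (-0.078), 0, 0.049, 0.1448, 0.0116, 0, (0.247), (-0.083), 0, 0.0525, 0.1551, 0.0088, 0, (0.263), (-0.089), 0, 0.0559, 0.1652, 0.0056, 0]
19 [(0.0), (0.0), 0, 0.0031, 0.0091, -0.0037, 0, (0.0), (0.0), 0, 0.0061, 0.018, -0.0079, 0, (0.0), (0.0), 0, 0.009, 0.0267, -0.0126, 0, (0.0), (0.0), 0, 0.0119, 0.0351, -0.0177, 0, (0.0), (0.0), 0, 0.0147, 0.0433, -0.0232, 0, (0.0), (0.0), 0, 0.0173, 0.0513, -0.0292, 0, (0.0), (0.0), 0, 0.0199, 0.0589, -0.0356, 0, (0.0), (0.0), 0, 0.0224, 0.0662, -0.0424, 0, (0.0), (0.0), 0, 0.0248, 0.0732, -0.0496, 0, (0.0), (0.0), 0, 0.027, 0.0799, -0.0571, 0, (0.0), (0.0), 0, 0.0292, 0.0861, -0.0649, 0, (0.0), (0.0), 0, 0.0312, 0.092, -0.0731, 0, (0.0), (0.0), 0, 0.033, 0.0975, -0.0816, 0, (0.0), (0.0), 0, 0.0347, 0.1026, -0.0904, 0, (0.0), (0.0), 0, 0.0363, 0.1073, -0.0994, 0, (0.0), (0.0), 0, 0.0378, 0.1116, -0.1087, 0, (0.0), (0.0), 0, 0.039, 0.1154, -0.1181, 0, (0.0), (0.0), 0, 0.0402, 0.1187, -0.1278, 0, (0.0), (0.0), 0, 0.0412, 0.1216, -0.1376, 0]
```

Bar gripped, with a 9 mm opening at 40 N. I ease the hood shut at 0.5 rad/s.

>>> arm_command:
  deltas: [0.016,-0.006,0,0.0033,0.0097,0.0039,0,0.033,-0.011,0,0.0066,0.0195,0.0074,0,0.049,-0.017,0,0.01,0.0296,0.0104,0,0.066,-0.022,0,0.0135,0.0398,0.0129,0,0.082,-0.028,0,0.0169,0.0501,0.015,0,0.099,-0.033,0,0.0205,0.0605,0.0165,0,0.115,-0.039,0,0.024,0.071,0.0176,0,0.132,-0.045,0,0.0276,0.0816,0.0182,0,0.148,-0.05,0,0.0312,0.0922,0.0183,0,0.164,-0.056,0,0.0348,0.1028,0.018,0,0.181,-0.061,0,0.0384,0.1134,0.0171,0,0.197,-0.067,0,0.0419,0.1239,0.0158,0,0.214,-0.072,0,0.0455,0.1344,0.0139,0,0.23,-0.078,0,0.049,0.1448,0.0116,0,0.247,-0.083,0,0.0525,0.1551,0.0088,0,0.263,-0.089,0,0.0559,0.1652,0.0056,0]
  force: 50

```text
clock: 27.05
position: [0.4505, -0.1193, 0.1957]
ee_rot: [0.506, 3.097, 0.002]
force: [4.7, -2.8, 2.0]
width: 0.092
gripper_force: 50.0
```

>>> arm_command:
  deltas: [0,0,0,0.0031,0.0091,-0.0037,0,0,0,0,0.0061,0.018,-0.0079,0,0,0,0,0.009,0.0267,-0.0126,0,0,0,0,0.0119,0.0351,-0.0177,0,0,0,0,0.0147,0.0433,-0.0232,0,0,0,0,0.0173,0.0513,-0.0292,0,0,0,0,0.0199,0.0589,-0.0356,0,0,0,0,0.0224,0.0662,-0.0424,0,0,0,0,0.0248,0.0732,-0.0496,0,0,0,0,0.027,0.0799,-0.0571,0,0,0,0,0.0292,0.0861,-0.0649,0,0,0,0,0.0312,0.092,-0.0731,0,0,0,0,0.033,0.0975,-0.0816,0,0,0,0,0.0347,0.1026,-0.0904,0,0,0,0,0.0363,0.1073,-0.0994,0,0,0,0,0.0378,0.1116,-0.1087,0,0,0,0,0.039,0.1154,-0.1181,0,0,0,0,0.0402,0.1187,-0.1278,0,0,0,0,0.0412,0.1216,-0.1376,0,0,0,0,0.0412,0.1216,-0.1386,0]

```text
clock: 29.05
position: [0.4921, 0.0016, 0.0575]
ee_rot: [0.507, 3.097, -0.0]
force: [1.7, -5.8, 20.7]
width: 0.089
gripper_force: 50.0
```

```bash
python3 - <<'E'
from h import *
s=sensors.observe();print(s['position'],s['force'],s['width'])
w=snap('wrist','w14.png'); i=cv2.imread('pics/w3.png'); print('diff vs first grip',np.abs(w[100:270].astype(int)-i[100:270]).mean())
g=lambda im:(cv2.cvtColor(im,cv2.COLOR_BGR2GRAY)[100:270].astype(np.float32))
print(cv2.phaseCorrelate(g(i)[:,:320].copy(),g(w)[:,:320].copy()))
E
```

```text
[0.49213764 0.00157625 0.05754457] [ 1.73677206 -5.75977056 20.71577193] 0.08933714295242642
diff vs first grip 13.305119485294117
((-0.026355216237249124, -0.6977518430414733), 0.5203976555665334)
```

>>> arm_command:
  deltas: [0,0,0,0,0,0,28,0,0,0,0,0,0,28,0,0,0,0,0,0,28,0,0,0,0,0,0,28,0,0,0,0,0,0.03,28,0,0,0,0,0,0.07,28,0,0,0,0,0,0.12,28,0,0,0,0,0.02,0.15,28,0,0,0,0,0.02,0.15,28,0,0,0,0,0.02,0.15,28]

```text
clock: 30.1
position: [0.4899, 0.0224, 0.2069]
ee_rot: [0.505, 3.1, 0.0]
force: [0.2, -0.2, 0.5]
width: 0.303
gripper_force: 0.0
```

```bash
python3 - <<'E'
from h import *
s=sensors.observe();print(s['position'],s['force'],s['width'],s['clock'])
a=snap('scene','s15.png');z=cv2.imread('pics/scene0.png')
print('hood diff',np.abs(a[235:295,345:445].astype(int)-z[235:295,345:445]).mean(),'jars',np.abs(a[240:320,125:215].astype(int)-z[240:320,125:215]).mean())
g=lambda im:cv2.cvtColor(im,cv2.COLOR_BGR2GRAY)[230:300,370:470].astype(np.float32)
print(cv2.phaseCorrelate(g(z),g(a)))
E
```

```text
[0.48989456 0.02239002 0.20690662] [ 0.20616768 -0.22314003  0.51582493] 0.30326839888607837 30.1
hood diff 17.093222222222224 jars 11.405277777777778
((-0.34388585102304603, -0.13417446633548025), 0.6523137874073452)
```

```bash
python3 -c "
from cell import arm; print(arm.sign_off())"
```

```text
the job is handed in; nothing more can be done
None
```

I handed the job in at about 30 s: the hood was opened, the three boxes present (A, C, D; B absent) were stacked in the tray 31 mm from its middle and aligned within about 1–2 mm, and the hood was eased shut at about 0.5 rad/s; the hand-in returned no verdict, and I checked the salt and jars only by a rough image comparison at the end.

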